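# Unload the finished pudding, reload the steamer and start the timer

### The arm

A 7-joint arm with a two-finger parallel gripper is mounted at the origin on a cart in front of the work surface, level with it; the furniture and walls round the work are solid. World frame = base frame: x ahead of the robot, y to its left, z up, the work surface at z = 0. Lengths are in m, angles in rad, forces in N, time in s.
With the tool pointing down it reaches from about 0.4 to 0.85 m from the base axis. Payload 4.5 kg.
Tool frame: the origin (TCP) lies at the very end of the fingers, on their centre line; the grasp point (between the pads) lies 19 mm behind it (r.pinch_z is the distance from the TCP to the grasp point, in m); z points along the fingers, y is the line along which they close (so a half turn about z gives the same grasp; the last joint's range is limited). The gripper opens to 88 mm and grips with 3 to 60 N. Pads are 18 mm wide; open, the fingers measure 123 mm over their backs; the gripper's body (75 mm by 187 mm) begins 45 mm behind the grasp point.
Start: joints at [-1.148, 0.689, -0.195, 1.565, 0.157, 0.902, -0.215], TCP at [0.237, 0.578, 0.213] pointing down, gripper open.
Joint ranges: [-3.01, 3.01], [-0.46, 2.08], [-1.47, 1.51], [0.13, 2.56], [-1, 4.14], [0.04, 2.09], [-2.66, 2.66]. Speed limits (rad/s): [2.57, 2.57, 3.14, 3.14, 3.14, 3.14, 3.14].

### API

Orientations are given as a unit quaternion [x, y, z, w].
In Python, from plant import r, cams gives the robot as it stands.
- The arm moves only by the shell command python3 -m pendant 'ROWS' [FORCE]. ROWS is JSON, a list of rows, each a list of 3 entries, a list of its own where there are three numbers: the closure, from -1 (fully open) to 1 (shut), then the shift along the tool's x, y, z in mm, then the turn, a rotation vector about the tool's x, y, z in degrees. A call has 1 to 8 rows; each row shifts and turns the commanded pose from where the row before left it, along the tool's axes as they then stand; what a row does not reach is not made up. A row lasts 1/8 s, in which the tool goes at most 62.5 mm and 10.7 degrees, less where a joint would pass 70% of its speed; a pose out of reach is approached as far as the arm can. A call with a gripper value outside its range is refused whole. The fingers move at their own pace and stop on an object; FORCE is the grip in N (left out, the last holds). Time passes only in rows, so rows that do not move let the fingers close. It gives the time, the measured TCP pose, the force, the opening and the grip force at its end, in the units of the state.
- r.get_state(): the state, without advancing time (a new reading comes with each control period).
- cams.snapshot(name): name is "scene" or "side" or "wrist"; returns a dict with "img" (400x640x3 uint8, red, green, blue), "camera_matrix" (3x3 intrinsics, pixels), "camera_from_world" (4x4, takes a point from world to camera coordinates); the wrist camera has in their place "tool_from_camera" (4x4, takes a point from camera to tool coordinates, whose origin is the TCP and whose axes are the flange's). Camera axes: x right, y up, looking along -z (the intrinsics and any distortion apply to the point x, -y, -z); pixel columns grow to the right and rows downward; lengths in m; the calibration is good to about 2 mm. A picture is of the moment at which its call begins: read the wrist's pose just before it. There is no depth.
- r.finish_job(): hands the job in; it is judged then, once.
The state is a dict: "clock": time; "q": joint angles; "qd": joint speeds; "joint_torque": joint torques, N m; "tool_pos": TCP position; "eef_rot": TCP orientation; "contact_force": force on the tool from outside, world axes, zero at the start; "moment": the same for the moment, N m; "opening": opening from 0.0 (shut) to 1.0 (fully open); "finger_force": force on a finger pad.
Only numpy, scipy, OpenCV 4.12 (cv2) and the standard library are available. Lean on these libraries where they do the work, as an engineer would, in place of code of your own. Each camera call takes 0.05 s, during which the arm holds its last target. There are 200 camera calls.

### The job

The pudding in the lowest tin of the steamer, right on the steamer base, is done: lift off the knobbed cap and the tin above it, set the done tin on the cork trivet, and put the tin that was above it back straight on the base. Stack every tin waiting on the worktop squarely on top of it, close the stack with the cap, and only then start the timer: with its back flat against the front of the low wooden rail, so that it cannot slide away, press its button fully in for a moment. Leave the timer standing at the rail, keep all tins level and do not knock the other things over.

Things in the scene. Friction and masses are not known exactly. Their poses are not given: they have to be found in the camera images.
- base_top (a point): electric steamer base, fixed: white disc of 100 mm diameter with a steel plate of 80 mm diameter on it; this point is the centre of the plate's flat top, 30 mm above the worktop; the stack stands on it
- done_tin_center (a point): same plain steel tin with a flat pressed-on cover, 60 mm diameter, 36 mm high, about 0.13 kg, solid to the touch; this point is its centre, 18 mm above its underside; z is up. At the start it stands directly on the steamer base: the done one, to go on the trivet
- upper_tin_center (a point): same plain steel tin with a flat pressed-on cover, 60 mm diameter, 36 mm high, about 0.13 kg, solid to the touch; this point is its centre, 18 mm above its underside; z is up. At the start it stands on the done tin, under the cap
- tin_a_center (a point): same plain steel tin with a flat pressed-on cover, 60 mm diameter, 36 mm high, about 0.13 kg, solid to the touch; this point is its centre, 18 mm above its underside; z is up. A waiting tin on the worktop; it may be absent (two or three of tin_a, tin_b, tin_c are there)
- tin_b_center (a point): same plain steel tin with a flat pressed-on cover, 60 mm diameter, 36 mm high, about 0.13 kg, solid to the touch; this point is its centre, 18 mm above its underside; z is up. A waiting tin on the worktop; it may be absent (two or three of tin_a, tin_b, tin_c are there)
- tin_c_center (a point): same plain steel tin with a flat pressed-on cover, 60 mm diameter, 36 mm high, about 0.13 kg, solid to the touch; this point is its centre, 18 mm above its underside; z is up. A waiting tin on the worktop; it may be absent (two or three of tin_a, tin_b, tin_c are there)
- cap_knob (a point): steel cap of the stack, a disc of 60 mm diameter and 12 mm thick with a black knob of 22 mm diameter on it, from 15 to 35 mm above the cap's underside; this point is the centre of the knob, 25 mm above the underside; about 0.11 kg. At the start it lies on the upper tin
- trivet_top (a point): loose round cork trivet, 96 mm diameter, 8 mm thick, lying on the worktop; this point is the centre of its top face
- rail: low wooden rail fixed to the worktop, 22 mm (x) by 180 mm (y) by 45 mm high; origin at the centre of its underside, its -x axis points towards the robot, turned up to 0.25 rad
- rail_face (a point): middle of the rail's front face (the stop), 25 mm above the worktop; its x axis points into the rail
- timer: loose white kitchen timer, a box 46 mm deep (x), 56 mm wide (y), 50 mm high, display on top, about 0.25 kg; origin at the centre of its underside; its -x face carries the push button, its +x face is the flat back. It slides easily and must be set against the rail before the button gives way
- timer_center (a point): centre of the timer's box, 25 mm above its underside, axes as the timer's
- timer_back (a point): middle of the timer's back face, 25 mm above its underside; its x axis points out of the back
- start_top (a point): centre of the outer face of the timer's round button (22 mm diameter, in a slightly larger housing on the front face, 26 mm above the underside)
- start (a joint): travel of the timer's button in m: 0 out, 0.006 fully in; sprung, fully in takes about 5 N; springs out again when let go
- pepper_pot: pepper pot with green cap, 46 mm diameter, 106 mm high, origin under its centre; a bystander
- jar_honey: small jar with red lid, 60 mm diameter, 86 mm high, origin under its centre; a bystander
- mug: blue and white mug, 107 x 75 x 80 mm high, origin under its centre; a bystander. Other fixed clutter: a teaspoon (130 x 26 x 9 mm) lies round x 0.59, y -0.07, the rest stands behind x 0.65. The worktop from x 0.40 to 0.58 and y -0.47 to -0.15 holds nothing but the things listed here and is free for putting things down. A wall cupboard hangs over x > 0.65, y -0.25 to 0.20, its underside about 0.5 m up
There are look-alikes about, which are no part of the job. Leave any yellow look-alike of the part that bears upper_tin_center alone.

How it is judged:
On the way, in this order (a step that is already met when the one before it is completed fails the run):
1. the done tin stands on the cork trivet (horizontal distance between done_tin_center and trivet_top below 0.025 m and height (world z) of done_tin_center between 0.023 and 0.031 m and angle between done_tin_center's own z axis and vertical below 0.1 rad), for 0.3 s.
2. the upper tin is back on the steamer base, all waiting tins are stacked on it and the cap closes the stack (all of step 1 and horizontal distance between each of upper_tin_center, tin_a_center, tin_b_center, tin_c_center, cap_knob and base_top below 0.012 m and height (world z) of upper_tin_center between 0.044 and 0.053 m and angle between each of upper_tin_center, tin_a_center, tin_b_center, tin_c_center, cap_knob's own z axis and vertical below 0.1 rad and height (world z) of each of tin_a_center, tin_b_center, tin_c_center above 0.08 m and z of cap_knob in the frame of tin_a_center above 0.035 m and z of cap_knob in the frame of tin_b_center above 0.035 m and z of cap_knob in the frame of tin_c_center above 0.035 m and height (world z) of cap_knob above 0.12 m), for 0.3 s.
3. the timer's button is pressed in at least 4.5 mm while the timer's back bears on the rail with more than 2 N, within 4 mm and 0.15 rad of flat (value of joint start above 0.0045 m and contact force between timer and rail above 2 N and x of timer_back in the frame of rail_face above -0.004 m and angle between the x axis of timer_back and the x axis of rail_face, either way round below 0.15 rad), for 0.25 s.
At the end, for the whole second after the job is handed in: done tin upright on the trivet, within 25 mm of its centre; upper tin on the base, waiting tins on it, cap topmost, each upright and within 12 mm of the base's centre; timer upright on the worktop, its back within 120 mm of the middle of the rail's face, button out again (all of step 2 and value of joint start below 0.001 m and angle between timer_center's own z axis and vertical below 0.1 rad and height (world z) of timer_center below 0.03 m and x of timer_back in the frame of rail_face above -0.06 m and y of timer_back in the frame of rail_face between -0.13 and 0.13 m); the robot touches nothing.
It fails at once if a tin is tipped more than 0.6 rad (angle between any of tin_a_center, tin_b_center, tin_c_center, done_tin_center, upper_tin_center's own z axis and vertical above 0.6 rad).
It fails at once if the pepper pot, the jar or the mug is knocked over (0.6 rad) (angle between any of pepper_pot, jar_honey, mug's own z axis and vertical above 0.6 rad).
Of tin_a, tin_b, tin_c only 2 to 3 are there at a start; the rules pass over those that are not, and their reading is None.
At some moment in a run one of timer, trivet may be knocked a few centimetres aside while the robot is not near it.
It also fails if it takes over 208 s, if anything falls off the work surface, if the arm or the gripper's body presses on something with over 40 N, if the wrist force passes 120 N, or if a joint passes its speed limit or range.

## Working session

There is one attempt and no reset: what is moved stays moved. The work goes in short steps, Python scripts to look and compute and a shell command to move; the robot and the scene stay as the last step left them, time stands still between calls to the robot, and variables do not carry over. Pictures are saved under pics/ and viewed, at most 14 in all, crops included, and the job is handed in when it is done.

```bash
ls; mkdir -p pics
python3 - <<'E'
from plant import r,cams
import cv2,numpy as np
s=r.get_state();print({k:np.round(v,3).tolist() for k,v in s.items()}, r.pinch_z)
for n in ("scene","side"):
    d=cams.snapshot(n);cv2.imwrite(f"pics/{n}0.png",d["img"][:,:,::-1]);print(d["camera_matrix"].tolist(),np.round(d["camera_from_world"],4).tolist(),[k for k in d])
d=cams.snapshot("wrist");print(np.round(d["tool_from_camera"],4).tolist(),d["camera_matrix"].tolist())
E
```

```text
pics
{'clock': 0.0, 'q': [-1.148, 0.69, -0.195, 1.566, 0.157, 0.902, -0.215], 'qd': [-0.001, -0.001, -0.0, 0.0, 0.0, -0.002, 0.002], 'joint_torque': [0.001, -52.757, -1.267, -15.343, -0.053, 0.007, 0.0], 'tool_pos': [0.237, 0.578, 0.212], 'eef_rot': [0.193, 0.981, -0.001, -0.0], 'contact_force': [-0.545, -0.072, -0.042], 'moment': [-0.017, -0.01, 0.029], 'finger_force': 0.0, 'opening': 1.0} 0.0187
[[474.81559608730305, 0.0, 315.23826141365817], [0.0, 474.81559608730305, 201.77243776040507], [0.0, 0.0, 1.0]] [[0.7467, -0.6651, 0.0129, -0.5403], [0.4323, 0.4999, 0.7505, -0.2455], [-0.5056, -0.5548, 0.6607, -1.1706], [0.0, 0.0, 0.0, 1.0]] ['img', 'camera_matrix', 'camera_from_world']
[[421.5905451543776, 0.0, 321.377398279855], [0.0, 421.5905451543776, 200.14246059531922], [0.0, 0.0, 1.0]] [[-1.0, -0.0002, -0.0084, 0.5757], [-0.0074, -0.4523, 0.8918, -0.1669], [-0.0039, 0.8918, 0.4523, -1.0684], [0.0, 0.0, 0.0, 1.0]] ['img', 'camera_matrix', 'camera_from_world']
[[0.0006, 0.9475, 0.3197, 0.0828], [1.0, -0.0007, -0.0, 0.0002], [0.0002, 0.3197, -0.9475, -0.1717], [0.0, 0.0, 0.0, 1.0]] [[288.48853600975303, 0.0, 321.472341171696], [0.0, 288.48853600975303, 200.32879478534775], [0.0, 0.0, 1.0]]
```

View pics/scene0.png

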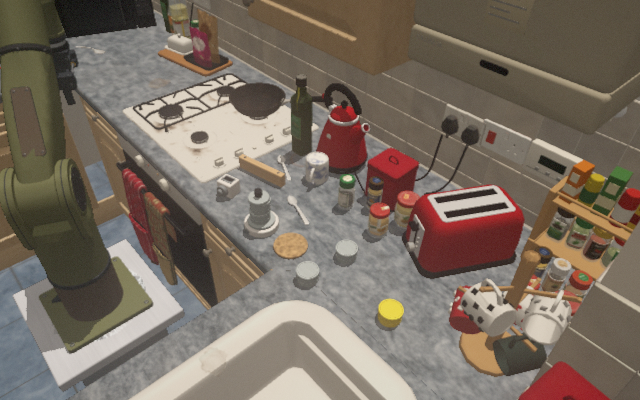

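View pics/side0.png

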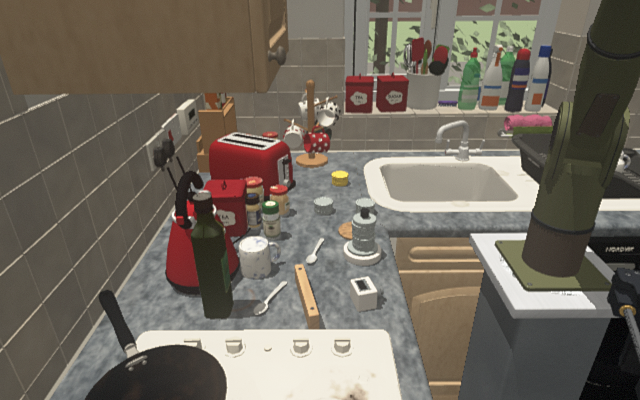

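The scene shows the steamer at (262,215), the trivet at (290,245), waiting tins at (308,273) and (346,251), the yellow look-alike at (390,313), the timer at (229,185) and the rail at (262,171). I'll crop in for more precise pixels.

```bash
cat > h.py <<'E'
import numpy as np,cv2
from plant import r,cams
from scipy.spatial.transform import Rotation as R
def snap(n):
    s=r.get_state(); d=cams.snapshot(n); 
    if n=="wrist":
        T=np.eye(4);T[:3,:3]=R.from_quat(s["eef_rot"]).as_matrix();T[:3,3]=s["tool_pos"]
        wc=T@d["tool_from_camera"]
    else: wc=np.linalg.inv(d["camera_from_world"])
    return d["img"],d["camera_matrix"],wc
def ray(K,wc,u,v):
    d=np.array([(u-K[0,2])/K[0,0],-(v-K[1,2])/K[1,1],-1.]);return wc[:3,3],wc[:3,:3]@d
def onz(K,wc,u,v,z):
    o,d=ray(K,wc,u,v);return (o+d*(z-o[2])/d[2])[:2].round(4)
def pix(K,wc,p):
    c=np.linalg.inv(wc)@np.r_[p,1];return np.array([K[0,2]-K[0,0]*c[0]/c[2],K[1,2]+K[1,1]*c[1]/c[2]])
def tool_delta(dw):  # world metres -> tool mm
    s=r.get_state();return (R.from_quat(s["eef_rot"]).as_matrix().T@np.array(dw)*1000).round(1)
E
python3 - <<'E'
from h import *
a=cv2.imread("pics/scene0.png")[150:300,195:395];b=cv2.imread("pics/side0.png")[180:330,265:405]
cv2.imwrite("pics/c0.png",cv2.resize(a,None,fx=4,fy=4,interpolation=cv2.INTER_CUBIC))
I,K,w=snap("scene")
for n,u,v,z in [("base",262,223,.03),("knob",258,194,.127),("triv",290.5,244.5,.008),("tinL",307.5,268.5,.036),("tinR",346.5,247,.036),("timertop",229,179.5,.05),("railL",240,158,.045),("railR",283,178,.045)]: print(n,onz(K,w,u,v,z))
I,K,w=snap("side")
for n,u,v,z in [("base",363,250,.03),("knob",364,212,.127),("tinL",365,201,.036),("tinR",323,202,.036),("timertop",363,284,.05),("rail far",299,266,.045),("rail near",309,306,.045)]: print(n,onz(K,w,u,v,z))
E
```

```text
base [ 0.4584 -0.0706]
knob [ 0.4623 -0.0572]
triv [ 0.4791 -0.1715]
tinL [ 0.4419 -0.2858]
tinR [ 0.5698 -0.2977]
timertop [0.4862 0.1323]
railL [0.5794 0.2082]
railR [0.62  0.035]
base [ 0.4682 -0.0335]
knob [ 0.4669 -0.06  ]
tinL [ 0.4388 -0.2993]
tinR [ 0.5704 -0.2946]
timertop [0.4834 0.131 ]
rail far [0.6285 0.0552]
rail near [0.6011 0.1959]
```

View pics/c0.png

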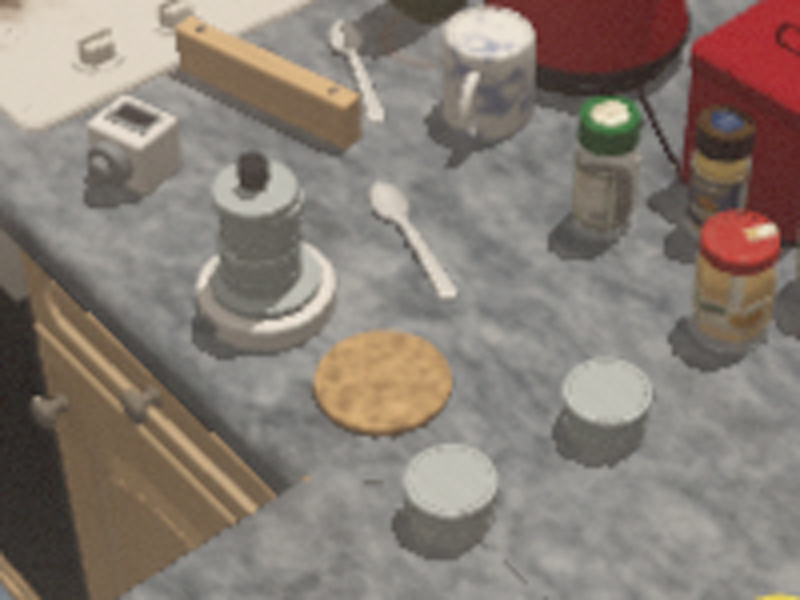

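```bash
python3 -m pendant '[[-1,[0,0,0],[0,0,-7.5]],[-1,[0,0,0],[0,0,-7.5]],[-1,[0,0,0],[0,0,-7.5]],[-1,[-20,-55,-5],[0,0,0]],[-1,[-20,-55,-5],[0,0,0]],[-1,[-20,-55,-5],[0,0,0]],[-1,[-20,-55,-5],[0,0,0]],[-1,[-20,-55,-5],[0,0,0]]]' 10; python3 -m pendant '[[-1,[-20,-55,-5],[0,0,0]],[-1,[-20,-55,-5],[0,0,0]],[-1,[-20,-55,-5],[0,0,0]],[-1,[-20,-55,-5],[0,0,0]],[-1,[-20,-55,-5],[0,0,0]],[-1,[-20,-50,-5],[0,0,0]],[-1,[-5,-30,-5],[0,0,0]],[-1,[0,0,0],[0,0,0]]]'
cat > sh.py <<'E'
import sys
from h import *
n=sys.argv[1];I,K,w=snap("wrist");s=r.get_state();print(s["tool_pos"],R.from_quat(s["eef_rot"]).as_matrix().round(3).tolist())
cv2.imwrite(f"pics/{n}.png",I[:,:,::-1]);np.savez(f"pics/{n}.npz",K=K,w=w)
E
python3 sh.py w1
```

```text
clock: 1.25
tool_pos: [0.3386, 0.302, 0.238]
eef_rot: [-0.002, 1.0, 0.0, 0.0]
contact_force: [1.1, 0.2, 0.9]
opening: 1.0
finger_force: 0.0
clock: 2.25
tool_pos: [0.4647, -0.0535, 0.2728]
eef_rot: [0.001, 1.0, -0.0, 0.0]
contact_force: [-0.3, -0.9, 0.1]
opening: 1.002
finger_force: 0.0
[ 0.46431312 -0.05127753  0.27264376] [[-1.0, -0.002, -0.0], [-0.002, 1.0, 0.0], [0.0, 0.0, -1.0]]
```

View pics/w1.png

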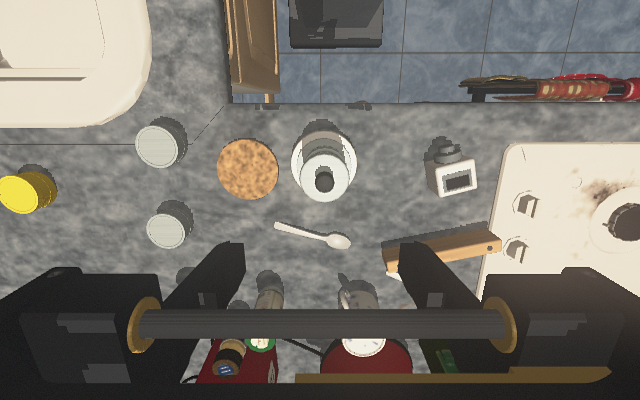

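The wrist view shows nearly everything. Cap disc centre is at (324,177), base disc at (323,162), trivet at (248,168), tins at (157,146) and (168,231), and timer top at (457,183). The rail runs from (385,255) to (500,235).

Run:
```python
from h import *
f=np.load("pics/w1.npz");K,w=f["K"],f["w"];I=cv2.imread("pics/w1.png")
for n,u,v,z in [("base",323,162,.022),("cap",324,178,.114),("knobtop",324.5,181.5,.137),("triv",248,168,.008),("tinA",157,146,.036),("tinB",168,231,.036),("timer",457,183,.05)]: print(n,onz(K,w,u,v,z))
# circle fits
g=cv2.medianBlur(cv2.cvtColor(I,cv2.COLOR_BGR2GRAY),3)
for n,x0,y0,x1,y1,a,b,z in [("base",280,125,370,210,28,38,.03),("cap",295,150,352,208,20,30,.114),("A",125,115,195,175,17,25,.036),("B",135,200,205,255,17,25,.036)]:
    c=cv2.HoughCircles(g[y0:y1,x0:x1],cv2.HOUGH_GRADIENT,1,10,param1=100,param2=8,minRadius=a,maxRadius=b)
    if c is not None:
        for q in c[0][:2]: print(n,q[0]+x0,q[1]+y0,q[2],onz(K,w,q[0]+x0,q[1]+y0,z))
m=cv2.inRange(cv2.cvtColor(I,cv2.COLOR_BGR2HSV),(8,90,80),(25,255,255));m[:,:205]=0;m[:,290:]=0;m[:125]=0;m[215:]=0
c=max(cv2.findContours(m,0,1)[0],key=cv2.contourArea);e=cv2.fitEllipse(c);print("triv",e,onz(K,w,*e[0],.008))
a=I[120:290,370:520];cv2.imwrite("pics/c1.png",cv2.resize(a,None,fx=3.5,fy=3.5,interpolation=cv2.INTER_CUBIC))
```

```text
base [ 0.4647 -0.0515]
cap [ 0.4657 -0.0507]
knobtop [ 0.4638 -0.0503]
triv [ 0.4766 -0.1669]
tinA [ 0.439 -0.285]
tinB [ 0.5698 -0.2919]
timer [0.4894 0.1378]
base 322.5 162.5 31.9 [ 0.4638 -0.0523]
base 320.5 173.5 29.7 [ 0.4802 -0.0552]
cap 323.5 175.5 25.7 [ 0.4627 -0.0513]
A 163.5 141.5 24.4 [ 0.4327 -0.2747]
A 153.5 147.5 22.1 [ 0.4411 -0.2903]
B 167.5 226.5 21.7 [ 0.5622 -0.2914]
B 161.5 235.5 22.2 [ 0.5775 -0.3034]
triv ((247.14224243164062, 168.7294464111328), (58.065364837646484, 62.516090393066406), 129.3895263671875) [ 0.4778 -0.1683]
```

View pics/c1.png

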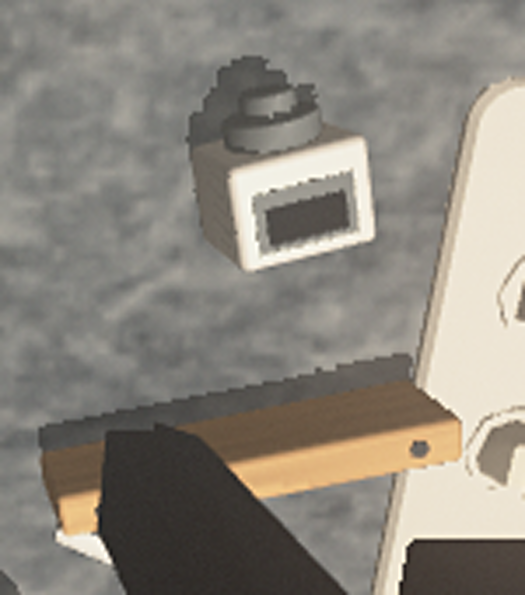

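```bash
python3 -m pendant '[[-0.2,[0,0,52],[0,0,0]],[-0.2,[0,0,52],[0,0,0]],[-0.2,[0,0,42],[0,0,0]],[-0.2,[0,0,9],[0,0,0]],[1,[0,0,0],[0,0,0]],[1,[0,0,0],[0,0,0]],[1,[0,0,0],[0,0,0]],[1,[0,0,0],[0,0,0]]]' 25
```

```text
clock: 3.3
tool_pos: [0.4649, -0.0509, 0.1185]
eef_rot: [-0.002, 1.0, -0.0, 0.001]
contact_force: [-0.3, -0.0, 0.3]
opening: 0.179
finger_force: 0.0
```

```bash
python3 -m pendant '[[1,[0,0,0],[0,0,0]]]'; python3 -m pendant '[[1,[0,0,0],[0,0,0]],[1,[0,0,0],[0,0,0]]]';python3 sh.py w2
```

```text
clock: 3.42
tool_pos: [0.4645, -0.0508, 0.118]
eef_rot: [-0.002, 1.0, 0.0, 0.0]
contact_force: [-0.5, -0.2, -0.4]
opening: 0.056
finger_force: 0.0
clock: 3.68
tool_pos: [0.4644, -0.0507, 0.1177]
eef_rot: [-0.002, 1.0, 0.0, -0.0]
contact_force: [0.9, 0.4, 1.1]
opening: 0.004
finger_force: 0.0
[ 0.46435201 -0.05072493  0.11765985] [[-1.0, -0.004, -0.0], [-0.004, 1.0, 0.0], [0.0, 0.0, -1.0]]
```

View pics/w2.png

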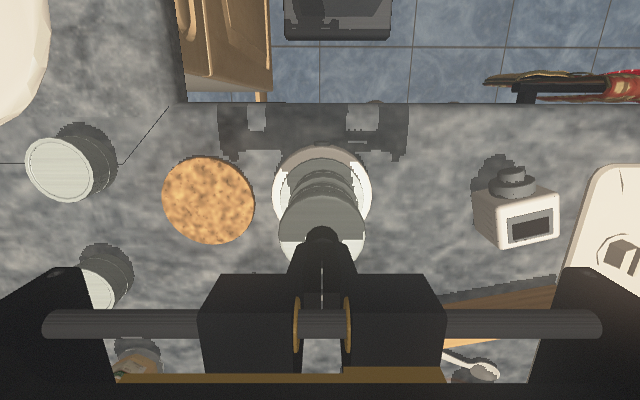

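Run:
```python
from h import *
f=np.load("pics/w2.npz");K,w=f["K"],f["w"]
p=np.array([.4645,-.051])
for z in (.137,.117,.114): print(z,pix(K,w,[*p,z]),pix(K,w,[p[0]-.011,p[1],z]),pix(K,w,[p[0]+.011,p[1],z]),pix(K,w,[p[0],p[1]+.03,z]),pix(K,w,[p[0]-.03,p[1],z]))
print(w.round(3).tolist())
I=cv2.imread("pics/w2.png")[130:300,250:400];cv2.imwrite("pics/c2.png",cv2.resize(I,None,fx=3.5,fy=3.5,interpolation=cv2.INTER_CUBIC))
```

```text
0.137 [321.01622151 250.75246894] [321.09219903 233.84912176] [320.94330595 266.97459521] [371.63944925 250.95950094] [321.23123065 202.91760628]
0.117 [321.06582119 236.00940492] [321.13500779 220.54694703] [320.99914963 250.90977811] [366.63732542 236.19884005] [321.26086626 192.41893864]
0.114 [321.07241976 234.0480386 ] [321.14068943 218.78146379] [321.00659584 248.7676889 ] [365.97184277 234.23508145] [321.26478257 191.03155485]
[[-0.005, -0.948, -0.32, 0.382], [1.0, -0.004, -0.001, -0.051], [-0.0, -0.32, 0.948, 0.289], [0.0, 0.0, 0.0, 1.0]]
```

View pics/c2.png

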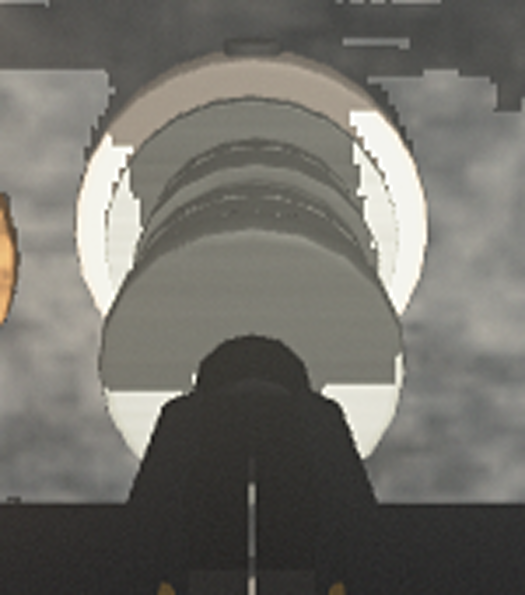

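Run:
```python
from h import *
a,K,w=snap("side");print(pix(K,w,[.4645,-.051,.137]),pix(K,w,[.4645,-.051,.114]),pix(K,w,[.4645,-.051,.03]))
b,K,w=snap("scene");print(pix(K,w,[.4645,-.051,.137]),pix(K,w,[.4645,-.051,.114]),pix(K,w,[.4645,-.051,.03]))
o=np.hstack([cv2.resize(x,(400,400),interpolation=cv2.INTER_CUBIC) for x in (a[190:270,325:405],b[165:245,222:302])])
cv2.imwrite("pics/c3.png",o[:,:,::-1])
```

```text
[365.43534167 210.19425615] [365.08072757 218.22233904] [363.84248967 246.25471619]
[257.02041106 189.72307385] [257.59158742 196.15921587] [259.56897067 218.44080936]
```

View pics/c3.png

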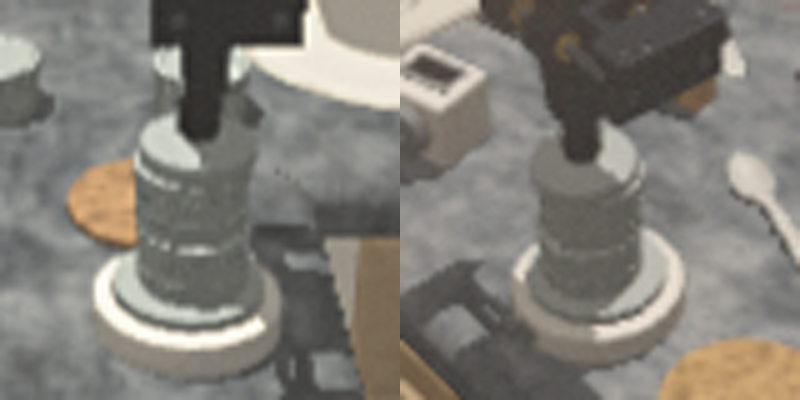

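The fingers closed directly above the knob without touching it, so the tips are higher than expected relative to it. With the gripper open I can lower it further: the fingers will then take either the knob or the cap's rim.

```bash
python3 -m pendant '[[-1,[0,0,0],[0,0,0]],[-1,[0,0,0],[0,0,0]],[-1,[0,0,0],[0,0,0]],[-1,[0,0,0],[0,0,0]],[-1,[0,0,0],[0,0,0]],[-1,[0,0,0],[0,0,0]],[-1,[0,0,10],[0,0,0]],[-1,[0,0,2],[0,0,0]]]';python3 -m pendant '[[1,[0,0,0],[0,0,0]],[1,[0,0,0],[0,0,0]],[1,[0,0,0],[0,0,0]],[1,[0,0,0],[0,0,0]],[1,[0,0,0],[0,0,0]],[1,[0,0,0],[0,0,0]],[1,[0,0,0],[0,0,0]],[1,[0,0,0],[0,0,0]]]' 15
```

```text
clock: 4.82
tool_pos: [0.4639, -0.0507, 0.1049]
eef_rot: [-0.002, 1.0, 0.0, -0.001]
contact_force: [0.3, -1.3, 0.0]
opening: 0.887
finger_force: 0.0
clock: 5.82
tool_pos: [0.4644, -0.0507, 0.1057]
eef_rot: [-0.002, 1.0, 0.0, 0.0]
contact_force: [0.2, 0.2, 0.8]
opening: 0.235
finger_force: 15.0
```

The knob is held (about 21 mm at 15 N). Now I'll lift it and move over tin B.

```bash
python3 -m pendant '[[1,[0,0,-20],[0,0,0]],[1,[0,0,-45],[0,0,0]],[1,[-20,-45,-15],[0,0,0]],[1,[-22,-50,0],[0,0,0]],[1,[-22,-50,0],[0,0,0]],[1,[-22,-50,0],[0,0,0]],[1,[-18,-40,0],[0,0,0]],[1,[0,-5,0],[0,0,0]]]' 25; python3 sh.py w3
```

```text
clock: 6.82
tool_pos: [0.569, -0.2945, 0.1847]
eef_rot: [0.001, 1.0, -0.001, -0.0]
contact_force: [0.1, 0.3, -0.8]
opening: 0.233
finger_force: 25.0
[ 0.56844435 -0.292607    0.1847253 ] [[-1.0, -0.0, -0.001], [-0.0, 1.0, -0.0], [0.001, -0.0, -1.0]]
```

View pics/w3.png

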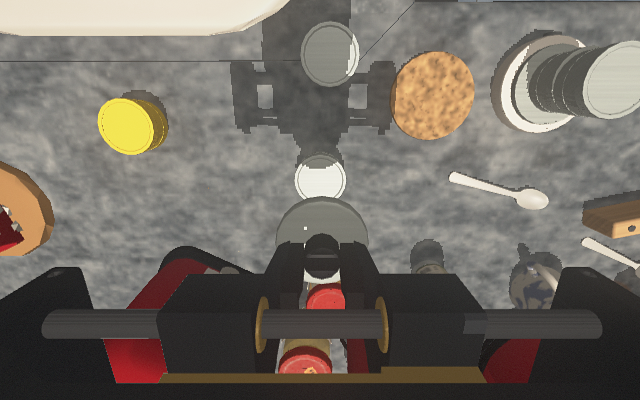

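The cap is held. Tin B is at (320,181), tin A at (330,54), and the red-lidded jar at about (325,297). The stack still holds its two tins.

Run:
```python
from h import *
f=np.load("pics/w3.npz");K,w=f["K"],f["w"]
for n,u,v,z in [("tinA",330,54,.036),("tinB",320,181,.036),("Bl",295,181,.036),("Br",345.5,181,.036),("triv",433,95,.008),("jar",325,297,.086),("jar2",305,358,.086),("stacktop",628,80,.102),("pepper",427,255,.106),("base",543,83,.022)]: print(n,onz(K,w,u,v,z))
print(pix(K,w,[.4645,-.051,.102]))
# cap disc in grasp: edges 276..368 at row~230
for z in (.165,.175,.185): print(z,onz(K,w,276,238,z),onz(K,w,368,238,z))
```

```text
tinA [ 0.4397 -0.2862]
tinB [ 0.5709 -0.2965]
Bl [ 0.5709 -0.3252]
Br [ 0.5709 -0.2673]
triv [ 0.4777 -0.1683]
jar [ 0.6912 -0.2909]
jar2 [ 0.7792 -0.3149]
stacktop [ 0.4687 -0.0449]
pepper [ 0.6271 -0.1915]
base [ 0.466  -0.0567]
[622.21659196  74.46076309]
0.165 [ 0.5799 -0.3279] [ 0.5799 -0.2605]
0.175 [ 0.575  -0.3261] [ 0.575  -0.2623]
0.185 [ 0.5701 -0.3244] [ 0.5701 -0.264 ]
```

```bash
python3 -m pendant '[[1,[-1.5,-2,45],[0,0,0]],[1,[0,0,45],[0,0,0]],[1,[0,0,35],[0,0,0]],[1,[0,0,10],[0,0,0]],[1,[0,0,0],[0,0,0]]]'; python3 -m pendant '[[1,[0,0,3],[0,0,0]],[1,[0,0,0],[0,0,0]]]'; python3 -m pendant '[[1,[0,0,3],[0,0,0]],[1,[0,0,0],[0,0,0]]]'; python3 -m pendant '[[1,[0,0,3],[0,0,0]],[1,[0,0,0],[0,0,0]]]'
```

```text
clock: 7.5
tool_pos: [0.5709, -0.2912, 0.0509]
eef_rot: [-0.003, 1.0, 0.0, -0.0]
contact_force: [0.1, -0.2, -0.9]
opening: 0.23
finger_force: 25.0
clock: 7.75
tool_pos: [0.5715, -0.2925, 0.0488]
eef_rot: [-0.002, 1.0, -0.0, 0.001]
contact_force: [-0.1, -0.2, -1.8]
opening: 0.23
finger_force: 25.0
clock: 8.0
tool_pos: [0.5708, -0.2923, 0.0447]
eef_rot: [-0.002, 1.0, 0.0, -0.0]
contact_force: [0.6, -0.2, -1.6]
opening: 0.227
finger_force: 25.0
clock: 8.25
tool_pos: [0.5706, -0.2922, 0.0413]
eef_rot: [-0.002, 1.0, 0.0, -0.0]
contact_force: [0.0, 0.5, -0.7]
opening: 0.233
finger_force: 25.0
```

```bash
python3 -m pendant '[[1,[0,0,2],[0,0,0]],[1,[0,0,0],[0,0,0]]]'; python3 -m pendant '[[1,[0,0,2],[0,0,0]],[1,[0,0,0],[0,0,0]]]'
```

```text
clock: 8.5
tool_pos: [0.571, -0.2923, 0.0398]
eef_rot: [-0.002, 1.0, -0.0, 0.0]
contact_force: [-1.1, 0.5, -0.7]
opening: 0.231
finger_force: 25.0
clock: 8.75
tool_pos: [0.5711, -0.2924, 0.0396]
eef_rot: [-0.002, 1.0, -0.0, 0.0]
contact_force: [-3.3, 0.8, 12.9]
opening: 0.233
finger_force: 25.0
```

Contact came exactly at the predicted height. Next I'll release partly, rise and return to the steamer.

```bash
python3 -m pendant '[[0.3,[0,0,-1],[0,0,0]],[0.3,[0,0,0],[0,0,0]],[0.3,[0,0,-20],[0,0,0]],[0.3,[0,0,-40],[0,0,0]],[-1,[0,0,-60],[0,0,0]],[-1,[0,0,-40],[0,0,0]],[-1,[21,48,0],[0,0,0]],[-1,[21,48,0],[0,0,0]]]'; python3 -m pendant '[[-1,[21,48,0],[0,0,0]],[-1,[21,48,0],[0,0,0]],[-1,[21,45,0],[0,0,0]],[-1,[0,0,0],[0,0,0]]]'; python3 sh.py w4
```

```text
clock: 9.75
tool_pos: [0.5286, -0.1956, 0.2005]
eef_rot: [-0.001, 1.0, -0.0, 0.002]
contact_force: [0.9, -0.5, -0.5]
opening: 0.78
finger_force: 0.0
clock: 10.25
tool_pos: [0.4638, -0.0519, 0.2]
eef_rot: [-0.006, 1.0, 0.001, 0.0]
contact_force: [-0.5, 0.3, 0.4]
opening: 0.997
finger_force: 0.0
[ 0.46495947 -0.0543694   0.19985129] [[-1.0, -0.008, 0.001], [-0.008, 1.0, -0.0], [-0.001, -0.0, -1.0]]
```

View pics/w4.png

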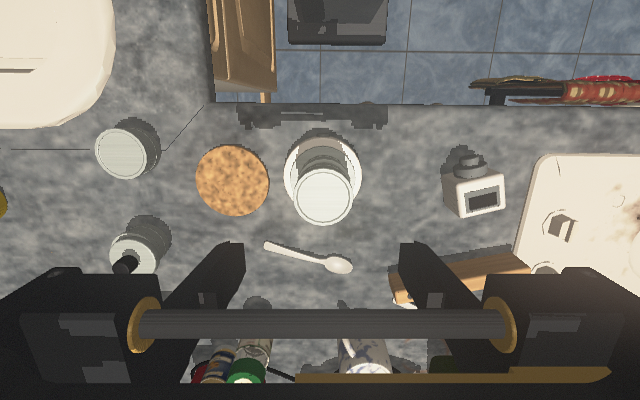

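The cap now stands on tin B at (130,255). The upper tin's top is centred at (322,197), the base disc at (322,172), the trivet at (232,180) and the timer top at (475,194).

Run:
```python
from h import *
f=np.load("pics/w4.npz");K,w=f["K"],f["w"]
print(onz(K,w,322.5,197,.102),onz(K,w,322.5,172,.024),onz(K,w,284,172,.024),onz(K,w,361,172,.024),onz(K,w,322.5,128.5,.024),onz(K,w,232.5,180,.008), onz(K,w,128,152.5,.036))
print([pix(K,w,[.4645,-.053,.102]),pix(K,w,[.4345,-.053,.102]),pix(K,w,[.4945,-.053,.102])])
```

```text
[ 0.4685 -0.0508] [ 0.4615 -0.0505] [ 0.4621 -0.0979] [ 0.4609 -0.0031] [ 0.4094 -0.0512] [ 0.4772 -0.1672] [ 0.4382 -0.277 ]
[array([320.29278967, 193.06057186]), array([320.63182728, 162.73378032]), array([319.97604937, 221.39287749])]
```

```bash
python3 -m pendant '[[-1,[-1,3,45],[0,0,0]],[-1,[0,0,45],[0,0,0]],[-1,[0,0,30],[0,0,0]],[-1,[0,0,6],[0,0,0]],[1,[0,0,0],[0,0,0]],[1,[0,0,0],[0,0,0]],[1,[0,0,0],[0,0,0]],[1,[0,0,0],[0,0,0]]]' 25;python3 -m pendant '[[1,[0,0,0],[0,0,0]]]'
```

```text
clock: 11.3
tool_pos: [0.4668, -0.0524, 0.0737]
eef_rot: [-0.002, 1.0, 0.0, 0.001]
contact_force: [0.2, 0.9, 6.9]
opening: 0.655
finger_force: 25.0
clock: 11.42
tool_pos: [0.4668, -0.0524, 0.0737]
eef_rot: [-0.002, 1.0, 0.0, 0.001]
contact_force: [-1.1, -0.1, 6.6]
opening: 0.659
finger_force: 25.0
```

```bash
python3 -m pendant '[[1,[0,0,-15],[0,0,0]],[1,[0,0,-50],[0,0,0]],[1,[-5,-50,-10],[0,0,0]],[1,[-6,-55,0],[0,0,0]],[1,[-6,-55,0],[0,0,0]],[1,[-6,-60,0],[0,0,0]],[1,[-6,-60,0],[0,0,0]],[1,[-5,-50,0],[0,0,0]]]';python3 sh.py w5
python3 - <<'E'
from h import *
I,K,w=snap("side");print(pix(K,w,[.466,-.052,.066]),pix(K,w,[.466,-.052,.102]))
b,K,w=snap("scene")
o=np.hstack([cv2.resize(x,(400,400),interpolation=cv2.INTER_CUBIC) for x in (I[190:270,325:405],b[200:300,230:330])])
cv2.imwrite("pics/c5.png",o[:,:,::-1])
E
python3 -m pendant '[[1,[0,0,45],[0,0,0]],[1,[0,0,55],[0,0,0]],[1,[0,0,23],[0,0,0]],[1,[0,0,5],[0,0,0]],[1,[0,0,0],[0,0,0]]]'
```

```text
clock: 12.42
tool_pos: [0.5001, -0.3856, 0.1476]
eef_rot: [-0.001, 1.0, -0.0, -0.0]
contact_force: [0.9, 1.7, -0.9]
opening: 0.662
finger_force: 25.0
[ 0.49902034 -0.39492166  0.14736665] [[-1.0, 0.006, 0.0], [0.006, 1.0, -0.008], [-0.0, -0.008, -1.0]]
[363.74521604 234.2815058 ] [364.27127374 222.15648564]
clock: 13.2
tool_pos: [0.5018, -0.3818, 0.0204]
eef_rot: [-0.003, 1.0, 0.0, 0.0]
contact_force: [-0.9, -0.1, -0.9]
opening: 0.657
finger_force: 25.0
```

View pics/c5.png

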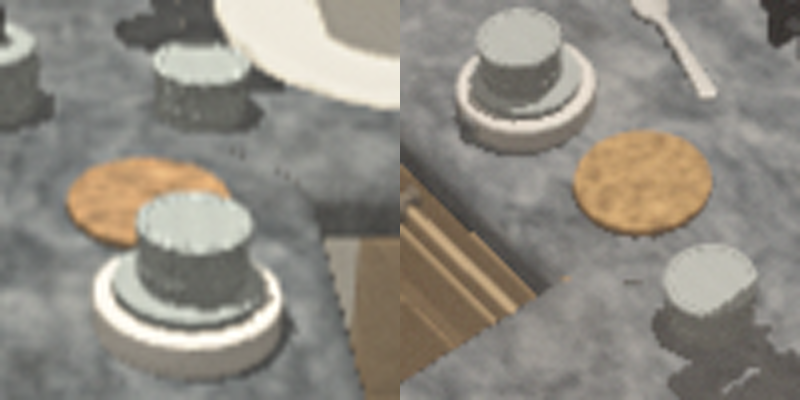

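Only the done tin remains on the base. I'll set the upper tin down.

```bash
python3 -m pendant '[[1,[0,0,8],[0,0,0]],[1,[0,0,3],[0,0,0]],[1,[0,0,0],[0,0,0]]]'; python3 -m pendant '[[1,[0,0,2],[0,0,0]],[1,[0,0,0],[0,0,0]]]'; python3 -m pendant '[[-1,[0,0,0],[0,0,0]],[-1,[0,0,0],[0,0,0]],[-1,[0,0,0],[0,0,0]],[-1,[0,0,-15],[0,0,0]],[-1,[0,0,-45],[0,0,0]],[-1,[0,0,-55],[0,0,0]],[-1,[0,0,-10],[0,0,0]],[-1,[0,0,0],[0,0,0]]]'; python3 sh.py w6
```

```text
clock: 13.58
tool_pos: [0.5011, -0.3826, 0.0088]
eef_rot: [-0.002, 1.0, 0.0, -0.0]
contact_force: [-0.1, 0.4, -1.9]
opening: 0.66
finger_force: 25.0
clock: 13.82
tool_pos: [0.5014, -0.3828, 0.0078]
eef_rot: [-0.002, 1.0, -0.0, 0.0]
contact_force: [-1.9, -0.1, 6.3]
opening: 0.659
finger_force: 25.0
clock: 14.82
tool_pos: [0.5014, -0.3829, 0.1328]
eef_rot: [-0.002, 1.0, -0.001, 0.001]
contact_force: [-1.1, -0.4, 0.6]
opening: 1.0
finger_force: 0.0
[ 0.50056059 -0.38248977  0.13139894] [[-1.0, -0.004, -0.001], [-0.004, 1.0, 0.0], [0.001, 0.0, -1.0]]
```

```bash
python3 -m pendant '[[-1,[6,55,0],[0,0,0]],[-1,[6,55,0],[0,0,0]],[-1,[6,55,0],[0,0,0]],[-1,[6,55,0],[0,0,0]],[-1,[6,55,0],[0,0,0]],[-1,[5,51,0],[0,0,0]],[-1,[0,5,0],[0,0,0]],[-1,[0,0,0],[0,0,0]]]'
python3 - <<'E'
from h import *
I,K,w=snap("wrist");s=r.get_state();print(s["tool_pos"]);g=cv2.medianBlur(cv2.cvtColor(I,cv2.COLOR_RGB2GRAY),3)
for z,x in((.066,.466),(.03,.464)): print(pix(K,w,[x,-.0515,z]),pix(K,w,[x,-.0515+.03,z]))
m=cv2.inRange(cv2.cvtColor(I,cv2.COLOR_RGB2HSV),(8,90,80),(25,255,255));m[:,:120]=0;m[:,290:]=0;m[:110]=0;m[260:]=0
c=max(cv2.findContours(m,0,1)[0],key=cv2.contourArea);e=cv2.fitEllipse(c);print("triv",e,onz(K,w,*e[0],.008))
cv2.imwrite("pics/w7.png",I[:,:,::-1])
E
```

```text
clock: 15.88
tool_pos: [0.4642, -0.052, 0.1308]
eef_rot: [-0.002, 1.0, -0.0, -0.001]
contact_force: [0.3, -1.1, 0.8]
opening: 1.006
finger_force: 0.0
[ 0.46435865 -0.05309252  0.13095449]
[322.11189097 205.76287716] [356.55399157 205.93703606]
[322.07100147 191.62457631] [352.46113504 191.7797448 ]
triv ((213.6148681640625, 196.5927276611328), (80.97209930419922, 90.78733825683594), 120.63928985595703) [ 0.4768 -0.1678]
```

```bash
python3 -m pendant '[[-1,[-1,1,45],[0,0,0]],[-1,[0,0,40],[0,0,0]],[-1,[0,0,6],[0,0,0]],[1,[0,0,0],[0,0,0]],[1,[0,0,0],[0,0,0]],[1,[0,0,0],[0,0,0]],[1,[0,0,0],[0,0,0]],[1,[0,0,0],[0,0,0]]]' 25
```

```text
clock: 16.92
tool_pos: [0.4661, -0.0507, 0.041]
eef_rot: [-0.002, 1.0, 0.0, 0.0]
contact_force: [-0.3, 1.0, -0.4]
opening: 0.46
finger_force: 0.0
```

The tips evidently sit about 20 mm higher than the reported TCP. The knob showed the same thing. I'll open, go lower while watching the force, and regrip.

```bash
python3 -m pendant '[[-1,[0,0,0],[0,0,0]],[-1,[0,0,0],[0,0,0]],[-1,[0,0,0],[0,0,0]],[-1,[0,0,0],[0,0,0]],[-1,[0,0,6],[0,0,0]],[-1,[0,0,5],[0,0,0]],[-1,[0,0,4],[0,0,0]],[-1,[0,0,0],[0,0,0]]]';python3 -m pendant '[[1,[0,0,0],[0,0,0]],[1,[0,0,0],[0,0,0]],[1,[0,0,0],[0,0,0]],[1,[0,0,0],[0,0,0]],[1,[0,0,0],[0,0,0]]]'
```

```text
clock: 17.92
tool_pos: [0.4656, -0.0507, 0.0253]
eef_rot: [-0.002, 1.0, -0.0, -0.0]
contact_force: [0.4, 0.6, -0.0]
opening: 1.002
finger_force: 0.0
clock: 18.55
tool_pos: [0.466, -0.0506, 0.0258]
eef_rot: [-0.002, 1.0, 0.0, 0.0]
contact_force: [0.4, 0.1, 1.1]
opening: 0.67
finger_force: 25.0
```

```bash
python3 -m pendant '[[1,[0,0,-15],[0,0,0]],[1,[0,0,-25],[0,0,0]],[1,[-4,-40,0],[0,0,0]],[1,[-4,-40,0],[0,0,0]],[1,[-3,-37,0],[0,0,0]],[1,[0,0,25],[0,0,0]],[1,[0,0,25],[0,0,0]],[1,[0,0,0],[0,0,0]]]';python3 -m pendant '[[1,[0,0,7],[0,0,0]],[1,[0,0,0],[0,0,0]]]'
```

```text
clock: 19.55
tool_pos: [0.4758, -0.1674, 0.0143]
eef_rot: [-0.002, 1.0, 0.0, -0.002]
contact_force: [1.3, -0.0, -0.7]
opening: 0.673
finger_force: 25.0
clock: 19.8
tool_pos: [0.4775, -0.1676, 0.0089]
eef_rot: [-0.002, 1.0, -0.0, 0.0]
contact_force: [-0.1, -0.2, -1.3]
opening: 0.673
finger_force: 25.0
```

```bash
python3 -m pendant '[[1,[0,0,3],[0,0,0]],[1,[0,0,0],[0,0,0]]]';python3 -m pendant '[[1,[0,0,2],[0,0,0]],[1,[0,0,0],[0,0,0]]]'
```

```text
clock: 20.05
tool_pos: [0.4774, -0.1677, 0.0059]
eef_rot: [-0.002, 1.0, -0.0, 0.0]
contact_force: [0.4, -0.6, -1.1]
opening: 0.672
finger_force: 25.0
clock: 20.3
tool_pos: [0.4775, -0.1677, 0.0038]
eef_rot: [-0.002, 1.0, -0.0, 0.0]
contact_force: [0.3, 0.1, 0.6]
opening: 0.676
finger_force: 25.0
```

```bash
python3 -m pendant '[[-1,[0,0,0],[0,0,0]],[-1,[0,0,0],[0,0,0]],[-1,[0,0,0],[0,0,0]],[-1,[0,0,-30],[0,0,0]],[-1,[0,0,-60],[0,0,0]],[-1,[-6,-54,0],[0,0,0]],[-1,[-6,-54,0],[0,0,0]],[-1,[-6,-54,0],[0,0,0]]]';python3 -m pendant '[[-1,[-6,-53,0],[0,0,0]],[-1,[0,0,0],[0,0,0]],[-1,[0,0,45],[0,0,0]],[-1,[0,0,35],[0,0,0]],[-1,[0,0,10],[0,0,0]],[-1,[0,0,5],[0,0,0]],[-1,[0,0,3],[0,0,0]],[-1,[0,0,0],[0,0,0]]]'
```

```text
clock: 21.3
tool_pos: [0.4959, -0.3313, 0.094]
eef_rot: [-0.002, 1.0, 0.0, 0.0]
contact_force: [0.9, -0.5, -1.1]
opening: 1.001
finger_force: 0.0
clock: 22.3
tool_pos: [0.5028, -0.3829, -0.0034]
eef_rot: [-0.002, 1.0, -0.0, 0.001]
contact_force: [0.5, -0.1, 0.8]
opening: 1.001
finger_force: 0.0
```

```bash
python3 -m pendant '[[1,[0,0,0],[0,0,0]],[1,[0,0,0],[0,0,0]],[1,[0,0,0],[0,0,0]],[1,[0,0,0],[0,0,0]],[1,[0,0,0],[0,0,0]],[1,[0,0,-20],[0,0,0]],[1,[0,0,-50],[0,0,0]],[1,[0,0,-50],[0,0,0]]]' 25;python3 -m pendant '[[1,[6,55,0],[0,0,0]],[1,[6,55,0],[0,0,0]],[1,[6,55,0],[0,0,0]],[1,[7,55,0],[0,0,0]],[1,[7,55,0],[0,0,0]],[1,[6,51,0],[0,0,0]],[1,[0,5,0],[0,0,0]],[1,[0,0,0],[0,0,0]]]'
```

```text
clock: 23.3
tool_pos: [0.502, -0.3823, 0.1177]
eef_rot: [-0.002, 1.0, 0.0, -0.0]
contact_force: [0.6, -1.5, -1.5]
opening: 0.673
finger_force: 25.0
clock: 24.3
tool_pos: [0.4633, -0.0518, 0.1164]
eef_rot: [-0.002, 1.0, -0.0, 0.001]
contact_force: [0.3, -1.4, -0.9]
opening: 0.672
finger_force: 25.0
```

```bash
python3 -m pendant '[[1,[-1,0,40],[0,0,0]],[1,[0,0,38],[0,0,0]],[1,[0,0,9],[0,0,0]],[1,[0,0,0],[0,0,0]]]';python3 -m pendant '[[1,[0,0,2],[0,0,0]],[1,[0,0,0],[0,0,0]]]'
```

```text
clock: 24.8
tool_pos: [0.4639, -0.0528, 0.0288]
eef_rot: [-0.001, 1.0, -0.0, -0.0]
contact_force: [-0.0, -0.1, -0.9]
opening: 0.676
finger_force: 25.0
clock: 25.05
tool_pos: [0.4645, -0.052, 0.0275]
eef_rot: [-0.002, 1.0, 0.0, 0.001]
contact_force: [-0.5, 0.5, -0.5]
opening: 0.673
finger_force: 25.0
```

```bash
python3 -m pendant '[[1,[0,0,1.5],[0,0,0]],[1,[0,0,0],[0,0,0]]]'; python3 -m pendant '[[-1,[0,0,0],[0,0,0]],[-1,[0,0,0],[0,0,0]],[-1,[0,0,0],[0,0,0]],[-1,[0,0,-20],[0,0,0]],[-1,[0,0,-60],[0,0,0]],[-1,[0,0,-40],[0,0,0]],[-1,[0,0,0],[0,0,0]],[-1,[0,0,0],[0,0,0]]]'; python3 sh.py w8
```

```text
clock: 25.3
tool_pos: [0.4644, -0.0518, 0.0258]
eef_rot: [-0.002, 1.0, -0.0, 0.001]
contact_force: [0.1, 0.1, 5.6]
opening: 0.669
finger_force: 25.0
clock: 26.3
tool_pos: [0.4633, -0.052, 0.1446]
eef_rot: [-0.002, 1.0, -0.0, -0.001]
contact_force: [-1.1, -0.1, 0.5]
opening: 0.998
finger_force: 0.0
[ 0.46296788 -0.05191073  0.14415695] [[-1.0, -0.004, -0.002], [-0.004, 1.0, -0.0], [0.002, -0.0, -1.0]]
```

View pics/w8.png

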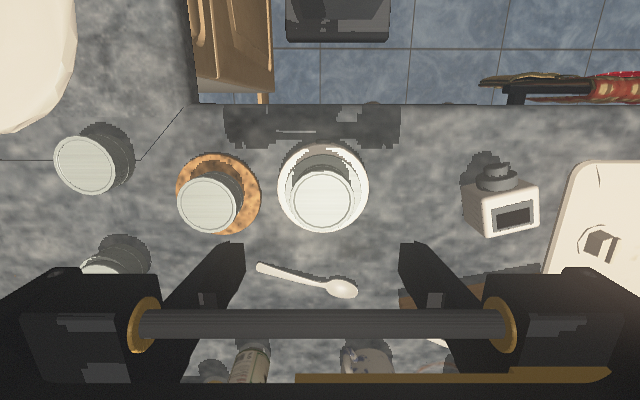

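The upper tin sits centred on the base (tin 322, disc 323), and the done tin is on the trivet at (210,205). Tin A is next.

```bash
python3 -m pendant '[[-1,[6,-50,0],[0,0,0]],[-1,[6,-50,0],[0,0,0]],[-1,[6,-50,0],[0,0,0]],[-1,[6,-50,0],[0,0,0]],[-1,[0,-34,0],[0,0,0]],[-1,[0,0,50],[0,0,0]],[-1,[0,0,20],[0,0,0]],[-1,[0,0,0],[0,0,0]]]'; python3 -m pendant '[[-1,[0,0,45],[0,0,0]],[-1,[0,0,20],[0,0,0]],[-1,[0,0,10],[0,0,0]],[-1,[0,0,3],[0,0,0]],[-1,[0,0,0],[0,0,0]]]';  python3 -m pendant '[[1,[0,0,0],[0,0,0]],[1,[0,0,0],[0,0,0]],[1,[0,0,0],[0,0,0]],[1,[0,0,0],[0,0,0]],[1,[0,0,0],[0,0,0]]]'
```

```text
clock: 27.35
tool_pos: [0.4388, -0.2846, 0.0725]
eef_rot: [-0.002, 1.0, 0.001, -0.003]
contact_force: [-0.3, 0.3, 0.5]
opening: 1.0
finger_force: 0.0
clock: 27.98
tool_pos: [0.4413, -0.286, -0.0022]
eef_rot: [-0.002, 1.0, -0.0, 0.0]
contact_force: [0.4, 0.2, -0.4]
opening: 0.998
finger_force: 0.0
clock: 28.6
tool_pos: [0.4409, -0.286, -0.0025]
eef_rot: [-0.002, 1.0, -0.0, 0.0]
contact_force: [0.1, 1.5, 2.9]
opening: 0.67
finger_force: 25.0
```

```bash
python3 -m pendant '[[1,[0,0,-20],[0,0,0]],[1,[0,0,-55],[0,0,0]],[1,[0,0,-55],[0,0,0]],[1,[-6,50,0],[0,0,0]],[1,[-6,50,0],[0,0,0]],[1,[-6,50,0],[0,0,0]],[1,[-5,50,0],[0,0,0]],[1,[0,34,0],[0,0,0]]]'; python3 -m pendant '[[1,[0,0,0],[0,0,0]],[1,[0,0,30],[0,0,0]],[1,[0,0,25],[0,0,0]],[1,[0,0,6],[0,0,0]],[1,[0,0,0],[0,0,0]]]';  python3 -m pendant '[[1,[0,0,2],[0,0,0]],[1,[0,0,0],[0,0,0]]]'
```

```text
clock: 29.6
tool_pos: [0.463, -0.0489, 0.1271]
eef_rot: [-0.003, 1.0, 0.001, 0.0]
contact_force: [0.7, -0.9, -1.3]
opening: 0.671
finger_force: 25.0
clock: 30.22
tool_pos: [0.4627, -0.0524, 0.0661]
eef_rot: [-0.002, 1.0, -0.0, -0.0]
contact_force: [-0.3, 0.1, -1.0]
opening: 0.676
finger_force: 25.0
clock: 30.48
tool_pos: [0.4633, -0.0519, 0.0647]
eef_rot: [-0.002, 1.0, 0.0, 0.001]
contact_force: [0.3, -0.3, -1.5]
opening: 0.669
finger_force: 25.0
```

```bash
python3 -m pendant '[[1,[-1,0,1.5],[0,0,0]],[1,[0,0,0],[0,0,0]]]'; python3 -m pendant '[[-1,[0,0,0],[0,0,0]],[-1,[0,0,0],[0,0,0]],[-1,[0,0,0],[0,0,0]],[-1,[0,0,-20],[0,0,0]],[-1,[0,0,-60],[0,0,0]],[-1,[-17,-40,-10],[0,0,0]],[-1,[-22,-50,0],[0,0,0]],[-1,[-22,-50,0],[0,0,0]]]'; python3 -m pendant '[[-1,[-22,-50,0],[0,0,0]],[-1,[-23,-50,0],[0,0,0]],[-1,[0,0,0],[0,0,0]],[-1,[0,0,0],[0,0,0]]]'; python3 sh.py w9
python3 - <<'E'
from h import *
f=np.load("pics/w9.npz");K,w=f["K"],f["w"]
for z in(.036,.048): print(pix(K,w,[.5705,-.2935,z]))
E
```

```text
clock: 30.72
tool_pos: [0.464, -0.0519, 0.0634]
eef_rot: [-0.002, 1.0, -0.0, 0.0]
contact_force: [-0.8, -0.0, 6.6]
opening: 0.67
finger_force: 25.0
clock: 31.72
tool_pos: [0.526, -0.193, 0.1531]
eef_rot: [-0.002, 1.0, 0.0, 0.0]
contact_force: [0.2, 0.5, 0.2]
opening: 1.003
finger_force: 0.0
clock: 32.22
tool_pos: [0.5703, -0.2902, 0.1522]
eef_rot: [-0.002, 1.0, 0.001, -0.001]
contact_force: [-0.1, 1.1, 0.1]
opening: 0.997
finger_force: 0.0
[ 0.57040668 -0.28939804  0.15244595] [[-1.0, -0.006, -0.001], [-0.006, 1.0, 0.002], [0.001, 0.002, -1.0]]
[318.16767978 187.55920521]
[318.05310377 190.88439202]
```

View pics/w9.png

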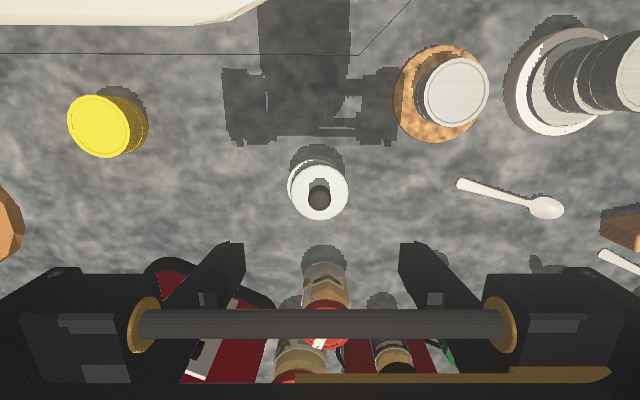

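The cap sits centred on tin B. I'll go down in small steps and watch for the palm touching the knob.

```bash
python3 -m pendant '[[-1,[0,-3,50],[0,0,0]],[-1,[0,0,50],[0,0,0]],[-1,[0,0,30],[0,0,0]],[-1,[0,0,8],[0,0,0]],[-1,[0,0,0],[0,0,0]]]'; python3 -m pendant '[[-1,[0,0,4],[0,0,0]],[-1,[0,0,0],[0,0,0]]]'; python3 -m pendant '[[-1,[0,0,3],[0,0,0]],[-1,[0,0,0],[0,0,0]]]'
```

```text
clock: 32.9
tool_pos: [0.5713, -0.2932, 0.0153]
eef_rot: [-0.003, 1.0, 0.0, 0.0]
contact_force: [1.4, 0.2, 0.7]
opening: 0.999
finger_force: 0.0
clock: 33.15
tool_pos: [0.5714, -0.2945, 0.0116]
eef_rot: [-0.002, 1.0, -0.0, 0.001]
contact_force: [0.5, 0.8, -0.9]
opening: 1.0
finger_force: 0.0
clock: 33.4
tool_pos: [0.5707, -0.2944, 0.0077]
eef_rot: [-0.002, 1.0, 0.0, -0.0]
contact_force: [-0.3, -0.2, 0.0]
opening: 1.001
finger_force: 0.0
```

```bash
python3 -m pendant '[[-1,[0,0,2],[0,0,0]],[-1,[0,0,0],[0,0,0]]]'; python3 -m pendant '[[-1,[0,0,2],[0,0,0]],[-1,[0,0,0],[0,0,0]]]'; python3 -m pendant '[[-1,[0,0,2],[0,0,0]],[-1,[0,0,0],[0,0,0]]]'
```

```text
clock: 33.65
tool_pos: [0.5707, -0.2943, 0.0055]
eef_rot: [-0.002, 1.0, 0.0, -0.0]
contact_force: [-0.5, 0.1, -0.6]
opening: 0.998
finger_force: 0.0
clock: 33.9
tool_pos: [0.5707, -0.2942, 0.0035]
eef_rot: [-0.002, 1.0, 0.0, -0.0]
contact_force: [-0.2, 0.8, -0.3]
opening: 0.999
finger_force: 0.0
clock: 34.15
tool_pos: [0.5707, -0.2942, 0.0015]
eef_rot: [-0.002, 1.0, 0.0, -0.0]
contact_force: [-0.1, 0.8, -0.6]
opening: 1.0
finger_force: 0.0
```

```bash
python3 -m pendant '[[1,[0,0,0],[0,0,0]],[1,[0,0,0],[0,0,0]],[1,[0,0,0],[0,0,0]],[1,[0,0,0],[0,0,0]],[1,[0,0,0],[0,0,0]],[1,[0,0,-10],[0,0,0]],[1,[0,0,-30],[0,0,0]],[1,[0,0,-45],[0,0,0]]]' 30; python3 -m pendant '[[1,[0,0,-45],[0,0,0]],[1,[0,0,-30],[0,0,0]],[1,[12,30,-10],[0,0,0]],[1,[18,40,0],[0,0,0]],[1,[20,45,0],[0,0,0]],[1,[20,45,0],[0,0,0]],[1,[18,40,0],[0,0,0]],[1,[12,30,0],[0,0,0]]]'; python3 -m pendant '[[1,[7,12,0],[0,0,0]],[1,[0,0,0],[0,0,0]],[1,[0,0,0],[0,0,0]]]';python3 sh.py w10
```

```text
clock: 35.15
tool_pos: [0.5695, -0.2934, 0.0866]
eef_rot: [-0.002, 1.0, 0.001, -0.002]
contact_force: [-0.3, -0.5, -0.9]
opening: 0.675
finger_force: 30.0
clock: 36.15
tool_pos: [0.4686, -0.0625, 0.1723]
eef_rot: [-0.003, 1.0, 0.0, -0.0]
contact_force: [-0.4, -0.2, -1.9]
opening: 0.674
finger_force: 30.0
clock: 36.52
tool_pos: [0.4635, -0.0542, 0.1717]
eef_rot: [-0.001, 1.0, -0.0, 0.0]
contact_force: [0.7, -0.6, -2.2]
opening: 0.677
finger_force: 30.0
[ 0.46345956 -0.0542755   0.17161767] [[-1.0, -0.001, 0.0], [-0.001, 1.0, -0.001], [-0.0, -0.001, -1.0]]
```

Settle, shift +2 mm in y, and lower to about 0.1035.

```bash
python3 -m pendant '[[1,[-1,2,30],[0,0,0]],[1,[0,0,25],[0,0,0]],[1,[0,0,9],[0,0,0]],[1,[0,0,0],[0,0,0]],[1,[0,0,0],[0,0,0]]]'; python3 -m pendant '[[1,[0,0,2.5],[0,0,0]],[1,[0,0,0],[0,0,0]]]'; python3 -m pendant '[[1,[0,0,2],[0,0,0]],[1,[0,0,0],[0,0,0]]]'
```

```text
clock: 37.2
tool_pos: [0.4646, -0.0509, 0.1083]
eef_rot: [-0.002, 1.0, 0.0, 0.001]
contact_force: [-0.6, -0.3, -2.0]
opening: 0.673
finger_force: 30.0
clock: 37.45
tool_pos: [0.464, -0.0508, 0.1055]
eef_rot: [-0.002, 1.0, -0.0, 0.0]
contact_force: [-0.4, 0.5, -2.3]
opening: 0.673
finger_force: 30.0
clock: 37.7
tool_pos: [0.4641, -0.0508, 0.1036]
eef_rot: [-0.002, 1.0, -0.0, 0.0]
contact_force: [-1.1, 0.2, 3.3]
opening: 0.676
finger_force: 30.0
```

The stack is complete. I'll release, rise and move over the timer and rail.

```bash
python3 -m pendant '[[-1,[0,0,0],[0,0,0]],[-1,[0,0,0],[0,0,0]],[-1,[0,0,0],[0,0,0]],[-1,[0,0,-20],[0,0,0]],[-1,[0,0,-50],[0,0,0]],[-1,[0,0,-50],[0,0,0]],[-1,[-10,40,-30],[0,0,0]],[-1,[-15,55,0],[0,0,0]]]'; python3 -m pendant '[[-1,[-15,55,0],[0,0,0]],[-1,[0,0,0],[0,0,0]],[-1,[0,0,0],[0,0,0]]]';python3 sh.py w11;python3 - <<'E'
from h import *
a=cv2.imread("pics/w11.png")
I,K,w=snap("scene");J,_,_=snap("side")
o=np.zeros((600,800,3),np.uint8);o[:400,:640]=a
o[400:600,:200]=cv2.resize(I[180:260,230:310],(200,200))[:,:,::-1];o[400:600,200:400]=cv2.resize(J[170:270,310:410],(200,200))[:,:,::-1]
cv2.imwrite("pics/m11.png",o)
E
```

```text
clock: 38.7
tool_pos: [0.4903, 0.0438, 0.2555]
eef_rot: [0.001, 1.0, -0.0, 0.003]
contact_force: [1.2, -0.0, 0.3]
opening: 1.0
finger_force: 0.0
clock: 39.08
tool_pos: [0.5028, 0.0985, 0.2528]
eef_rot: [-0.002, 1.0, -0.001, -0.001]
contact_force: [0.0, -0.8, 0.4]
opening: 1.002
finger_force: 0.0
[0.50279621 0.09763655 0.25276249] [[-1.0, -0.002, -0.001], [-0.002, 1.0, -0.002], [0.001, -0.002, -1.0]]
```

View pics/m11.png

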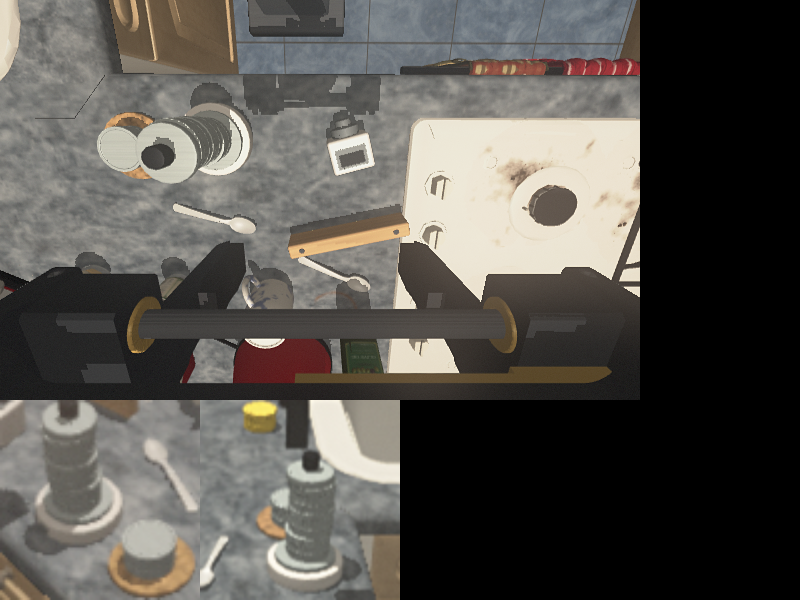

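Stack and done tin look right. The timer top is at (351,154), and the rail's top strip runs from (290,250) to (408,230). I've used all my pictures, so from here I measure from masks only.

```bash
cat > tm.py <<'E'
from h import *
def rect(m,K,w,z,box,pr=""):
    x0,y0,x1,y1=box;k=np.zeros_like(m);k[y0:y1,x0:x1]=m[y0:y1,x0:x1]
    c=max(cv2.findContours(k,0,1)[0],key=cv2.contourArea)
    p=np.array([onz(K,w,*q[0],z) for q in c],np.float32)
    (cx,cy),(a,b),t=cv2.minAreaRect(p*1000);print(pr,(round(cx,1),round(cy,1)),(round(a,1),round(b,1)),round(t,1),cv2.contourArea(c))
if __name__=="__main__":
    f=np.load("pics/w11.npz");K,w=f["K"],f["w"];I=cv2.imread("pics/w11.png");H=cv2.cvtColor(I,cv2.COLOR_BGR2HSV)
    print(H[150,334],H[160,333],H[250,310],H[240,350],H[225,350],H[232,350],H[130,350],H[180,300])
    for T in(150,180,200): rect(cv2.inRange(H,(0,0,T),(180,60,255)),K,w,.05,(315,110,390,185),f"timer{T}")
    for T in(110,140,170): rect(cv2.inRange(H,(8,70,T),(25,255,255)),K,w,.045,(280,200,415,265),f"rail{T}")
    for u in range(300,400,20): print(u,[tuple(H[v,u]) for v in range(212,262,4)])
E
python3 tm.py | sed 's/np.uint8//g'
```

```text
[ 30   6 243] [ 30   8 243] [ 18 111 233] [ 16 114 221] [ 16  93 104] [ 15  97 105] [ 23  16 145] [ 36  10 127]
timer150 (483.6, 132.8) (45.0, 61.8) 15.6 1392.5
timer180 (482.8, 136.4) (44.3, 54.1) 15.2 1338.5
timer200 (482.8, 136.4) (43.8, 53.9) 15.5 1322.5
rail110 (601.5, 135.5) (38.1, 178.0) 13.2 1771.0
rail140 (609.4, 137.3) (21.7, 178.0) 13.0 1479.0
rail170 (609.5, 137.3) (20.7, 177.6) 12.9 1420.0
300 [((30), (6), (119)), ((26), (13), (133)), ((25), (12), (129)), ((30), (5), (102)), ((15), (19), (80)), ((15), (49), (93)), ((16), (88), (104)), ((14), (94), (98)), ((15), (113), (172)), ((16), (115), (235)), ((14), (49), (129)), ((17), (109), (234)), ((20), (29), (226))]
320 [((18), (10), (131)), ((13), (15), (121)), ((18), (18), (72)), ((18), (17), (77)), ((16), (68), (98)), ((15), (93), (101)), ((15), (95), (99)), ((15), (117), (179)), ((17), (114), (226)), ((18), (111), (234)), ((17), (111), (236)), ((19), (15), (135)), ((19), (15), (134))]
340 [((20), (6), (118)), ((13), (28), (82)), ((17), (20), (89)), ((17), (68), (98)), ((16), (90), (102)), ((16), (90), (102)), ((15), (114), (185)), ((17), (112), (228)), ((18), (110), (234)), ((17), (111), (237)), ((23), (15), (133)), ((24), (18), (141)), ((19), (19), (144))]
360 [((21), (22), (82)), ((15), (22), (94)), ((16), (70), (102)), ((15), (94), (106)), ((15), (91), (104)), ((16), (113), (191)), ((17), (112), (228)), ((16), (114), (226)), ((18), (113), (238)), ((18), (20), (154)), ((21), (13), (133)), ((21), (18), (145)), ((24), (10), (127))]
380 [((17), (24), (95)), ((16), (63), (105)), ((16), (94), (109)), ((15), (90), (110)), ((15), (112), (198)), ((17), (111), (230)), ((17), (109), (230)), ((16), (113), (230)), ((20), (11), (135)), ((17), (14), (126)), ((20), (19), (124)), ((18), (19), (133)), ((25), (12), (124))]
```

```bash
python3 -m pendant '[[-1,[0,0,0],[0,0,-7.7]],[-1,[0,0,0],[0,0,-7.7]],[-1,[9,43,20],[0,0,0]],[-1,[0,0,50],[0,0,0]],[-1,[0,0,50],[0,0,0]],[-1,[0,0,30],[0,0,0]],[-1,[0,0,0],[0,0,0]],[-1,[0,0,0],[0,0,0]]]'
python3 - <<'E'
from tm import *
I,K,w=snap("wrist");s=r.get_state();H=cv2.cvtColor(I,cv2.COLOR_RGB2HSV)
R_=R.from_quat(s["eef_rot"]).as_matrix();print(s["tool_pos"],R_[:,1],s["q"])
u,v=pix(K,w,[.483,.1365,.05]).astype(int);print(u,v)
rect(cv2.inRange(H,(0,0,190),(180,60,255)),K,w,.05,(u-60,v-60,u+60,v+60),"timer")
E
```

```text
clock: 40.22
tool_pos: [0.4838, 0.1381, 0.1042]
eef_rot: [-0.135, 0.991, 0.0, 0.001]
contact_force: [-1.2, 0.1, 0.2]
opening: 1.001
finger_force: 0.0
[0.48409131 0.1383677  0.1045534 ] [-2.68308734e-01  9.63332938e-01  2.69795458e-04] [-0.09087648  0.73948159 -0.45603696  2.02010508  0.63809497  0.52184157
  0.83329809]
320 206
timer (483.6, 136.8) (40.0, 53.9) 15.6 2736.5
```

```bash
python3 -m pendant '[[-1,[0,-1.5,45],[0,0,0]],[-1,[0,0,40],[0,0,0]],[-1,[0,0,18],[0,0,0]],[-1,[0,0,6],[0,0,0]],[-1,[0,0,3],[0,0,0]],[-1,[0,0,0],[0,0,0]]]' 10; python3 -m pendant '[[1,[0,0,0],[0,0,0]],[1,[0,0,0],[0,0,0]],[1,[0,0,0],[0,0,0]],[1,[0,0,0],[0,0,0]],[1,[0,0,0],[0,0,0]],[1,[0,0,0],[0,0,0]]]'
```

```text
clock: 41.02
tool_pos: [0.4842, 0.1372, -0.0079]
eef_rot: [-0.136, 0.991, 0.0, 0.001]
contact_force: [0.7, -0.1, -0.4]
opening: 1.0
finger_force: 0.0
clock: 41.78
tool_pos: [0.4835, 0.1369, -0.0087]
eef_rot: [-0.136, 0.991, -0.0, 0.0]
contact_force: [-0.4, -0.1, 2.8]
opening: 0.633
finger_force: 10.0
```

```bash
python3 -m pendant '[[1,[0,0,-1],[0,0,2.5]],[1,[-20,0,0],[0,0,0]],[1,[-20,0,0],[0,0,0]],[1,[-20,0,0],[0,0,0]],[1,[-18,0,0],[0,0,0]],[1,[-5,0,1],[0,0,0]],[1,[0,0,0],[0,0,0]]]'; python3 -m pendant '[[1,[-3,0,0],[0,0,0]],[1,[0,0,0],[0,0,0]]]';python3 -m pendant '[[1,[-3,0,0],[0,0,0]],[1,[0,0,0],[0,0,0]]]'
```

```text
clock: 42.65
tool_pos: [0.5642, 0.1557, -0.0087]
eef_rot: [-0.114, 0.994, -0.0, 0.0]
contact_force: [1.0, -0.2, 0.9]
opening: 0.633
finger_force: 10.0
clock: 42.9
tool_pos: [0.5643, 0.1556, -0.0087]
eef_rot: [-0.114, 0.993, -0.001, -0.002]
contact_force: [-5.1, -0.9, 6.1]
opening: 0.633
finger_force: 10.0
clock: 43.15
tool_pos: [0.5656, 0.1559, -0.0088]
eef_rot: [-0.115, 0.993, -0.002, -0.004]
contact_force: [-7.7, -1.0, 10.0]
opening: 0.634
finger_force: 10.0
```

The timer is seated, with 8 N of reaction from the rail. I'll release, rise, turn by 90° and shut the fingers for the press.

```bash
python3 -m pendant '[[-1,[3,0,0],[0,0,0]],[-1,[0,0,0],[0,0,0]],[-1,[0,0,0],[0,0,0]],[-1,[0,0,-30],[0,0,0]],[-1,[0,0,-60],[0,0,0]],[-1,[0,0,-30],[0,0,-10]],[-1,[0,0,0],[0,0,-10]],[-1,[0,0,0],[0,0,-10]]]'; python3 -m pendant '[[1,[0,0,0],[0,0,-10]],[1,[0,0,0],[0,0,-10]],[1,[0,0,0],[0,0,-10]],[1,[0,0,0],[0,0,-10]],[1,[0,0,0],[0,0,-10]],[1,[0,0,0],[0,0,-10]],[1,[0,40,0],[0,0,0]],[1,[0,38,0],[0,0,0]]]'
cat > lk.py <<'E'
from tm import *
I,K,w=snap("wrist");s=r.get_state();H=cv2.cvtColor(I,cv2.COLOR_RGB2HSV)
R_=R.from_quat(s["eef_rot"]).as_matrix();print(s["tool_pos"],R_.round(3).tolist(),s["q"])
u,v=pix(K,w,[.5645,.1555,.05]).astype(int);print(u,v)
rect(cv2.inRange(H,(0,0,190),(180,60,255)),K,w,.05,(max(u-65,0),max(v-65,0),u+65,v+65),"timer")
cv2.imwrite("pics/lk.png",I[:,:,::-1])
I,K,w=snap("side");H=cv2.cvtColor(I,cv2.COLOR_RGB2HSV)
u,v=pix(K,w,[.5645,.1555,.05]).astype(int);print(u,v)
rect(cv2.inRange(H,(0,0,170),(180,60,255)),K,w,.05,(u-25,v-20,u+25,v+20),"side")
E
python3 lk.py
```

```text
clock: 44.15
tool_pos: [0.5678, 0.1564, 0.1118]
eef_rot: [-0.37, 0.929, -0.0, 0.001]
contact_force: [0.3, 0.0, 0.4]
opening: 1.001
finger_force: 0.0
clock: 45.15
tool_pos: [0.4904, 0.1386, 0.111]
eef_rot: [0.783, -0.622, -0.0, -0.0]
contact_force: [0.2, 0.6, -0.5]
opening: 0.114
finger_force: 0.0
[0.48428476 0.13634827 0.11075034] [[0.23, -0.973, -0.006], [-0.973, -0.23, -0.004], [0.002, 0.007, -1.0]] [ 0.15894948  0.85339509 -0.91090038  1.99515182  0.96191954  0.81213687
  2.04545121]
233 205
timer (564.5, 154.5) (43.5, 53.5) 13.1 2935.0
326 291
side (565.8, 154.2) (45.7, 59.0) 13.6 336.5
```

```bash
python3 -m pendant '[[1,[0,0,0],[0,0,0]],[1,[0,0,45],[0,0,0]],[1,[0,0,45],[0,0,0]],[1,[0,0,20],[0,0,0]],[1,[0,0,7],[0,0,0]],[1,[0,0,4],[0,0,0]],[1,[0,0,0],[0,0,0]]]'
python3 - <<'E'
from h import *
s=r.get_state();t=np.radians(13.1);n=np.array([np.cos(t),np.sin(t)]);l=np.array([-n[1],n[0]]);d=s["tool_pos"][:2]-[.5645,.1545];print(d@n,d@l,s["opening"])
E
```

```text
clock: 46.12
tool_pos: [0.492, 0.1391, -0.0093]
eef_rot: [0.783, -0.622, 0.0, -0.001]
contact_force: [-0.0, 0.2, -0.3]
opening: 0.003
finger_force: 0.0
-0.0741224092254013 0.0014344655691663282 0.003433582103816271
```

```bash
python3 -m pendant '[[1,[1.5,-8,0],[0,0,0]],[1,[0,-4,0],[0,0,0]],[1,[0,0,0],[0,0,0]]]'; python3 -m pendant '[[1,[0,-4,0],[0,0,0]],[1,[0,0,0],[0,0,0]]]'; python3 -m pendant '[[1,[0,-3,0],[0,0,0]],[1,[0,0,0],[0,0,0]]]'
```

```text
clock: 46.5
tool_pos: [0.504, 0.1402, -0.0095]
eef_rot: [0.783, -0.622, 0.0, -0.001]
contact_force: [-0.6, 0.1, -0.1]
opening: 0.004
finger_force: 0.0
clock: 46.75
tool_pos: [0.5067, 0.1408, -0.0098]
eef_rot: [0.783, -0.622, -0.0, 0.0]
contact_force: [-2.2, 0.1, 1.3]
opening: 0.004
finger_force: 1.0
clock: 47.0
tool_pos: [0.5094, 0.1414, -0.0099]
eef_rot: [0.783, -0.622, -0.0, 0.001]
contact_force: [-2.8, -0.6, 3.0]
opening: 0.004
finger_force: 1.9
```

```bash
python3 -m pendant '[[1,[0,-2,0],[0,0,0]],[1,[0,0,0],[0,0,0]]]'; python3 -m pendant '[[1,[0,-2,0],[0,0,0]],[1,[0,0,0],[0,0,0]]]'; python3 -m pendant '[[1,[0,-2,0],[0,0,0]],[1,[0,0,0],[0,0,0]],[1,[0,0,0],[0,0,0]]]'
```

```text
clock: 47.25
tool_pos: [0.5118, 0.1421, -0.0098]
eef_rot: [0.783, -0.622, -0.0, 0.0]
contact_force: [-2.8, -1.0, 1.9]
opening: 0.008
finger_force: 1.8
clock: 47.5
tool_pos: [0.5144, 0.1427, -0.0098]
eef_rot: [0.783, -0.622, 0.0, -0.0]
contact_force: [-2.3, -1.2, 1.0]
opening: 0.003
finger_force: 1.5
clock: 47.88
tool_pos: [0.5158, 0.1431, -0.0098]
eef_rot: [0.783, -0.622, -0.0, 0.0]
contact_force: [-3.8, -0.8, 2.5]
opening: 0.006
finger_force: 1.9
```

```bash
python3 -m pendant '[[1,[0,-2,0],[0,0,0]],[1,[0,0,0],[0,0,0]]]'; python3 -m pendant '[[1,[0,-2,0],[0,0,0]],[1,[0,0,0],[0,0,0]]]'; python3 lk.py
```

```text
clock: 48.12
tool_pos: [0.5176, 0.1434, -0.0098]
eef_rot: [0.783, -0.622, -0.0, 0.0]
contact_force: [-4.4, -0.0, 3.0]
opening: 0.008
finger_force: 2.5
clock: 48.38
tool_pos: [0.518, 0.1435, -0.0098]
eef_rot: [0.783, -0.621, -0.001, 0.001]
contact_force: [-8.2, -2.0, 5.0]
opening: 0.01
finger_force: 4.2
[ 0.51796465  0.14352016 -0.00983516] [[0.228, -0.974, -0.003], [-0.974, -0.228, -0.001], [0.0, 0.003, -1.0]] [ 0.07068618  1.05539888 -0.74796897  1.9401046   1.19685738  0.68893877
  1.91050326]
218 296
timer (589.6, 149.1) (29.1, 15.7) 74.5 280.5
326 291
side (555.2, 149.0) (10.6, 32.4) 11.4 36.5
```

```bash
python3 -m pendant '[[1,[0,-2,0],[0,0,0]],[1,[0,0,0],[0,0,0]],[1,[0,0,0],[0,0,0]],[1,[0,0,0],[0,0,0]],[1,[0,0,0],[0,0,0]],[1,[0,0,0],[0,0,0]]]'; python3 -m pendant '[[1,[0,15,0],[0,0,0]],[1,[0,35,0],[0,0,0]],[1,[0,15,-30],[0,0,0]],[1,[0,0,-60],[0,0,0]],[1,[0,0,-40],[0,0,0]],[1,[0,0,0],[0,0,0]],[1,[0,0,0],[0,0,0]]]'; python3 lk.py
```

```text
clock: 49.22
tool_pos: [0.518, 0.1435, -0.0099]
eef_rot: [0.784, -0.621, -0.002, 0.003]
contact_force: [-12.6, -2.7, 8.3]
opening: 0.007
finger_force: 6.4
clock: 50.1
tool_pos: [0.4593, 0.1293, 0.1198]
eef_rot: [0.783, -0.622, 0.0, -0.0]
contact_force: [-0.5, 0.4, -0.0]
opening: 0.008
finger_force: 0.0
[0.45872685 0.12918275 0.11931559] [[0.227, -0.974, -0.0], [-0.974, -0.227, -0.0], [0.0, 0.0, -1.0]] [ 0.15154684  0.7989455  -0.8802866   2.07232547  0.953109    0.74481945
  2.01764535]
200 204
timer (570.0, 156.0) (43.6, 53.6) 13.0 2732.0
326 291
side (571.4, 155.5) (45.0, 59.2) 13.0 334.5
```

Run:
```python
from h import *
I,K,w=snap("scene");H=cv2.cvtColor(I,cv2.COLOR_RGB2HSV)
m=cv2.inRange(H,(8,80,60),(25,255,255));k=np.zeros_like(m);k[220:270,262:325]=m[220:270,262:325]
p=cv2.convexHull(np.vstack([c for c in cv2.findContours(k,0,1)[0] if cv2.contourArea(c)>5]))
q=np.array([onz(K,w,*a[0],.004) for a in p],np.float32);print("trivet",cv2.minEnclosingCircle(q*1000))
print("exp tin top px",pix(K,w,[.4775,-.1677,.044]),"knob",pix(K,w,[.4645,-.0515,.173]))
def cen(lo,hi,b):
    x0,y0,x1,y1=b;mm=cv2.inRange(H[y0:y1,x0:x1],lo,hi);n,_,st,c=cv2.connectedComponentsWithStats(mm);i=1+st[1:,4].argmax();return c[i]+[x0,y0],st[i]
print("tin",cen((60,5,120),(110,60,255),(270,215,315,260)));print("knob",cen((0,0,0),(180,255,55),(240,165,275,195)))
print(r.get_state()["contact_force"])
```

```text
trivet ((479.510986328125, -169.76295471191406), 48.97650146484375)
exp tin top px [288.86804839 234.84866319] knob [256.21086181 179.42720467]
tin (array([308., 238.]), array([38, 23,  1,  1,  1], dtype=int32))Traceback (most recent call last):
  File "<stdin>", line 9, in <module>
  File "<stdin>", line 8, in cen
ValueError: attempt to get argmax of an empty sequence
```

```bash
python3 -c "
from plant import r
print(r.finish_job())"
```

```text
the job is handed in; nothing more can be done
None
```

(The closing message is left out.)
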